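# Load the tube rack into the reader and point out the red-capped tube

## Task

A rack of sample tubes has been left part of the way into the bay of the tube reader. With the fingertips, push the rack fully home against the end stop, then swing the blue retaining gate shut behind it, and then point out the red-capped tube to your colleague: hold the fingertips straight above the centre of its cap, about 3 cm clear of it, for at least two seconds, and finish still pointing there. Do not lift or tilt the rack, do not touch any tube, and leave the things round about alone.

Things in the scene. Friction and masses are not known exactly. Their poses are not given: they have to be found in the camera images.
- reader_bay: Rack bay of a tube reader, fixed: grey floor tray 296 x 118 mm, its top 6 mm up; two rails 74 mm apart, tops 23 mm up; white scan bar along the left rail, 64 mm high; white end-stop box, 56 mm high. Origin on the lane's centre line at worktop height; +x = the way the rack is pushed in, +y left of that, z up. The rack is home against the stop when its origin is at x = 0 here; it starts 45 to 75 mm short.
- tube_rack: White moulded tube rack, 192 x 70 mm, 82 mm high, about 0.27 kg with tubes, standing loose between the rails (about 2 mm play each side), 6 mm above the worktop. Origin at the centre of its underside; own +y is the leading end (along the bay's +x). About 1 to 2.5 N slides it.
- rack_outer_end (a point): Point on the rack's outer end wall (the end towards its own -y, 93 mm from its origin), mid-width, 60 mm above the rack's underside. The wall is upright, 62 mm wide and solid from 37 to 82 mm above the underside; below it a 4 mm high foot sticks out 3 mm further.
- retainer_tab (a point): Middle of the thumb tab at the free end of the blue retaining gate: an upright plate 30 mm long (along the gate), 8 mm thick, 25 to 55 mm above the worktop; this point is 40 mm up, 68 mm from the hinge axis. The gate bar below it is a bar 8 mm thick, 80 mm long from the hinge axis, 14 to 33 mm above the worktop.
- retainer_hinge (a point): Point on the retaining gate's vertical hinge axis, at the left of the bay's open end, 40 mm above the worktop; at x = -104.5, y = +53 mm of the bay's frame. A pin and boss of 9 mm radius, up to 40 mm high.
- retainer (a joint): Angle of the retaining gate, rad. 0 = shut: at its stop, across the lane along the bay's -y, just behind a rack that is home. Grows as the gate swings out: at pi/2 it points along the bay's -x, at 2.25 (its limit) back and left. Seen from above it shuts anticlockwise. Starts at 1.65 to 2.1; light friction, about 0.6 N at the tab; stays where left.
- red_cap (a point): Centre of the top of the red cap of the red-capped tube (about 133 mm above the worktop while the tube stands in the rack). The cap is 17 mm wide.
- red_tube: Sample tube with a red cap, 17 mm wide at the cap, 100 mm tall, standing loose in a cell of the rack, cap standing clear of the rack top; which tube stands in which cell changes, neighbours are about 41 mm apart. Origin at the centre of its round bottom, z along the tube; the cap's top is at z = 100 mm.
- purple_tube: Sample tube with a purple cap, 17 mm wide at the cap, 100 mm tall, standing loose in a cell of the rack, cap standing clear of the rack top; which tube stands in which cell changes, neighbours are about 41 mm apart. Origin at the centre of its round bottom, z along the tube; the cap's top is at z = 100 mm.
- black_tube: Sample tube with a black cap, 17 mm wide at the cap, 100 mm tall, standing loose in a cell of the rack, cap standing clear of the rack top; which tube stands in which cell changes, neighbours are about 41 mm apart. Origin at the centre of its round bottom, z along the tube; the cap's top is at z = 100 mm.
- blue_tube_1: Sample tube with a blue cap, 17 mm wide at the cap, 100 mm tall, standing loose in a cell of the rack, cap standing clear of the rack top; which tube stands in which cell changes, neighbours are about 41 mm apart. Origin at the centre of its round bottom, z along the tube; the cap's top is at z = 100 mm.
- blue_tube_2: Sample tube with a blue cap, 17 mm wide at the cap, 100 mm tall, standing loose in a cell of the rack, cap standing clear of the rack top; which tube stands in which cell changes, neighbours are about 41 mm apart. Origin at the centre of its round bottom, z along the tube; the cap's top is at z = 100 mm.
- blue_tube_3: Sample tube with a blue cap, 17 mm wide at the cap, 100 mm tall, standing loose in a cell of the rack, cap standing clear of the rack top; which tube stands in which cell changes, neighbours are about 41 mm apart. Origin at the centre of its round bottom, z along the tube; the cap's top is at z = 100 mm.
- sample_cup_5: Sample cup with red screw lid, 39 mm wide, 74 mm tall; a bystander, to be left alone. Origin at the centre of its underside.
- sample_cup_4: Sample cup with red screw lid, 39 mm wide, 74 mm tall, left of the bay; a bystander, to be left alone. Origin at the centre of its underside.
- swab_tube: Swab in its labelled tube, lying flat, 133 mm long, left of the bay; a bystander, to be left alone. Origin at the centre of its underside.
- marker_red: Felt marker with red cap, lying flat, 130 mm long, near the robot; a bystander, to be left alone. Origin at the centre of its underside.

How it is judged:
By the outcome, as a careful person would: the job done as asked, in the order asked, and still so for the second after the job is handed in, with the robot touching nothing.
It also fails if it takes over 61 s, if anything falls off the work surface, if the arm or the gripper's body presses on something with over 40 N, if the wrist force passes 120 N, or if a joint passes its speed limit or range.

## Robot

A 7-joint arm with a two-finger parallel gripper is mounted at the origin on a cart in front of the work surface, level with it; the furniture and walls round the work are solid. World frame = base frame: x ahead of the robot, y to its left, z up, the work surface at z = 0. Lengths are in mm, angles in rad, forces in N, time in s.
With the tool pointing down it reaches from about 400 to 875 mm from the base axis. Payload 4.4 kg.
Tool frame: the origin (TCP) lies where the fingers leave the gripper's body, on its centre line; the fingertips stand 73 mm ahead of it and the grasp point (between the pads) lies 54 mm ahead of it (arm.tip_extent is the distance from the TCP to the fingertips, in mm); z points along the fingers, y is the line along which they close (so a half turn about z gives the same grasp; the last joint's range is limited). The gripper opens to 85 mm and grips with 20 to 120 N. Pads are 22 mm wide; open, the fingers measure 114 mm over their backs; the gripper's body (76 mm by 85 mm) begins 54 mm behind the grasp point. The pads swing forward as they close: fully open they stand 13 mm farther back than shut.
Start: joints at [1.236, 0.628, 0.038, 1.517, -0.027, 0.996, -0.02], TCP at [172.648, -626.665, 303.913] pointing down, gripper open.
Joint ranges: [-3.06, 3.06], [-0.37, 2.12], [-1.25, 1.32], [0.18, 2.47], [-1.1, 4.24], [0.23, 1.98], [-2.94, 2.94]. Speed limits (rad/s): [2.57, 2.57, 3.14, 3.14, 3.14, 3.14, 3.14].

## Interface

Orientations are given as a unit quaternion [x, y, z, w].
In Python, from workcell import read_state, cams, close_job, arm gives the robot as it stands.
- The arm moves only by the tool jog_arm, never from a script. Its argument "rows" is a list of rows, each an object of numbers: "dx", "dy", "dz": the shift along the tool's x, y, z normalised to -1 to 1, where 1 is 0.2 m; "roll": the turn about the tool's z normalised to -1 to 1, where 1 is 90 degrees. A call has 1 to 5 rows; each row shifts and turns the commanded pose from where the row before left it, along the tool's axes as they then stand; what a row does not reach is not made up. A row lasts 1/12 s, in which the tool goes at most 41.7 mm and 7.16 degrees, less where a joint would pass 70% of its speed; a pose out of reach is approached as far as the arm can. A call with a number of a shift or a turn outside -1 to 1 is refused whole. A call with a gripper value outside its range is refused whole. "hand" is the gripper's target within -1 to 1 (fully open at 1, half-way at 0, shut at -1), set as the call begins (left out, the last holds). The fingers move at their own pace and stop on an object; the grip force is fixed at half the most. Time passes only in rows, so rows that do not move let the fingers close. It gives the time, the measured TCP pose, the force, the opening and the grip force at its end, in the units of the state.
- read_state(): the state, without advancing time (a new reading comes with each control period).
- cams.get_image(name): name is "scene" or "side" or "wrist"; returns the picture (384x512x3 uint8, red, green, blue); there is no depth.
- cams.calibration(name): a dict with "K" (3x3 intrinsics, pixels), "rvec" (rotation vector, rad) and "tvec" (3), from world to camera coordinates, as OpenCV has them. Camera axes: x right, y down, z forward; pixel columns grow to the right and rows downward; lengths in mm; the calibration is good to about 2 mm. A picture is of the moment at which its call begins: read the wrist's pose just before it. calibration takes no time and is no camera call; for the wrist camera it gives the pose at the moment of the call.
- close_job(): hands the job in; it is judged then, once.
The state is a dict: "t": time; "joints": joint angles; "qvel": joint speeds; "tau": joint torques, N m; "ee_pos": TCP position; "tcp_rot": TCP orientation; "force": force on the tool from outside, world axes, zero at the start; "ft_torque": the same for the moment, N m; "grip_width": finger opening in mm; "grip_force": force on a finger pad.
Only numpy, scipy, OpenCV 4.12 (cv2) and the standard library are available. Lean on these libraries where they do the work, as an engineer would, in place of code of your own. Each camera call takes 0.05 s, during which the arm holds its last target. There are 200 camera calls.

## Working session

There is one attempt and no reset: what is moved stays moved. The work goes in short steps, Python scripts to look and compute and a tool call to move; the robot and the scene stay as the last step left them, time stands still between calls to the robot, and variables do not carry over. Pictures are saved under pics/ and viewed, at most 10 in all, crops included, and the job is handed in when it is done.

Besides the shell and the picture viewer there is one more tool, called by a JSON object that holds its "fn" and its "kwargs", one argument or row to a line. jog_arm: Moves the arm, as the interface text tells. Its arguments: {"type":"object","properties":{"rows":{"type":"array","items":{"type":"object","properties":{"dx":{"type":"number"},"dy":{"type":"number"},"dz":{"type":"number"},"roll":{"type":"number"}}}},"hand":{"type":"number"}},"required":["rows"]}

```bash
ls; mkdir -p pics; python3 - <<'E'
from workcell import read_state, cams, arm
import cv2
s=read_state(); print(s)
for n in ("scene","side"):
    im=cams.get_image(n); cv2.imwrite(f"pics/{n}0.png",im[:,:,::-1]); c=cams.calibration(n); print(n,c)
E
```

```text
pics
{'t': 0.0, 'joints': array([ 1.23622119,  0.62935293,  0.03846156,  1.51835949, -0.02696445,
        0.99632044, -0.01999211]), 'qvel': array([ 0.0013197 , -0.00092277, -0.00119183, -0.00068676, -0.00036522,
        0.00028859,  0.00073868]), 'tau': array([ 1.13346584e-04, -5.63398182e+01,  1.22601639e+00, -1.93443561e+01,
        1.09586355e-02,  1.05283907e-02, -4.98002791e-06]), 'ee_pos': array([ 172.48953393, -626.18821555,  302.98765569]), 'tcp_rot': array([ 9.90982340e-01,  1.33989098e-01, -1.61894466e-04, -9.47185677e-04]), 'force': array([ 0.16427452, -0.05221652, -0.47304697]), 'ft_torque': array([ 0.01425817, -0.02956821, -0.02271052]), 'grip_force': 0.0, 'grip_width': 85.51925335941839}
scene {'K': array([[485.01652186,   0.        , 257.94146829],
       [  0.        , 485.01652186, 199.0016823 ],
       [  0.        ,   0.        ,   1.        ]]), 'rvec': array([ 1.07658065, -2.16889308,  1.17357867]), 'tvec': array([538.58802017, 182.59837372, 953.76302664])}
side {'K': array([[374.62407973,   0.        , 255.62559129],
       [  0.        , 374.62407973, 195.29946217],
       [  0.        ,   0.        ,   1.        ]]), 'rvec': array([ 1.06130352, -1.98163676,  1.35779915]), 'tvec': array([524.35482198, 178.18105409, 809.41547755])}
```

View pics/scene0.png

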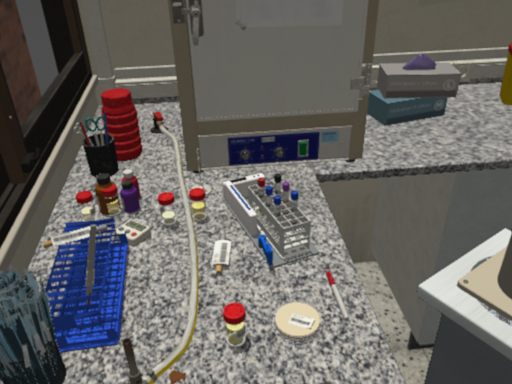

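View pics/side0.png

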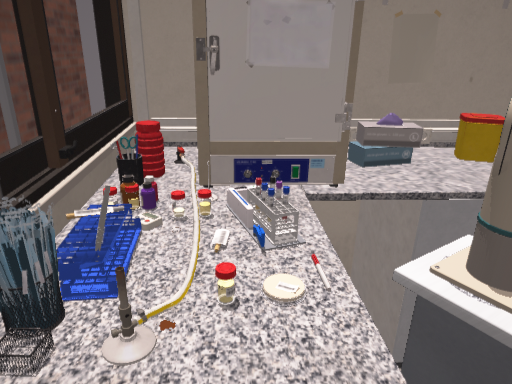

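The scene picture shows the bay around (265,215), caps near (262–295, 180–200), the blue gate tab near (265,247) and cups at (168,205) and (197,200). Next I'll zoom in and measure.

```bash
cat > h.py <<'E'
import numpy as np, cv2
from workcell import read_state, cams, arm
def ray(c,uv):
    R=cv2.Rodrigues(c["rvec"])[0]; o=-R.T@c["tvec"]
    d=R.T@np.linalg.inv(c["K"])@np.array([uv[0],uv[1],1.]); return o,d
def onz(c,uv,z):
    o,d=ray(c,uv); return o+d*(z-o[2])/d[2]
def proj(c,p):
    return cv2.projectPoints(np.array(p,float).reshape(-1,3),c["rvec"],c["tvec"],c["K"],None)[0].reshape(-1,2)
E
python3 - <<'E'
from h import *
np.set_printoptions(suppress=True,precision=1)
im=cv2.imread("pics/scene0.png"); c=cams.calibration("scene")
cv2.imwrite("pics/crop0.png",cv2.resize(im[165:275,180:340],None,fx=5,fy=5,interpolation=cv2.INTER_CUBIC))
h=cv2.cvtColor(im,cv2.COLOR_BGR2HSV)
blue=cv2.inRange(h,(100,130,50),(130,255,255)); red=cv2.inRange(h,(0,130,60),(8,255,255))|cv2.inRange(h,(172,130,60),(180,255,255))
for nm,m,z in(("blue",blue,40),("red",red,130)):
    n,l,st,ce=cv2.connectedComponentsWithStats(m)
    for i in range(1,n):
        if st[i,4]>8 and 180<ce[i][0]<340 and ce[i][1]>165: print(nm,ce[i],st[i],onz(c,ce[i],z),onz(c,ce[i],130))
print("cam",ray(c,(256,192)))
E
```

```text
blue [268.6 190.1] [266 186   7   9  48] [572.6 211.4  40. ] [456.2 300.4 130. ]
blue [294.2 194.7] [291 191   7   9  51] [516.  175.2  40. ] [407.6 269.3 130. ]
blue [276.8 199.3] [274 195   7  10  50] [526.  222.1  40. ] [416.2 309.5 130. ]
blue [265.8 248.1] [258 235  15  30 198] [391.4 358.8  40. ] [300.5 427.  130. ]
red [260.8 181.8] [258 178   7   9  45] [494.7 292.5 130. ] [494.7 292.5 130. ]
red [197. 194.] [189 188  16  13 166] [538.7 430.4 130. ] [538.7 430.4 130. ]
red [330.1 277.9] [327 271   8  14  57] [171.2 390.9 130. ] [171.2 390.9 130. ]
red [233.7 312.9] [223 303  22  21 388] [204.  562.7 130. ] [204.  562.7 130. ]
cam (array([-253. ,  842.2,  678.1]), array([ 0.7, -0.5, -0.5]))
```

View pics/crop0.png

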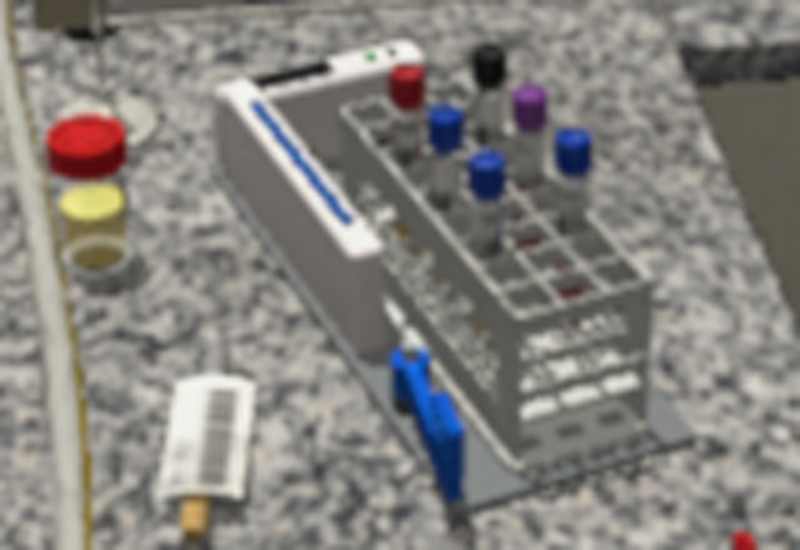

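The crop shows red cap at crop (407,85), rack top outer corners at (515,318) and (648,283), and inner-left at (343,107). The gate runs from the hinge at about (405,370) to its tip at (455,490).

```bash
python3 - <<'E'
from h import *
np.set_printoptions(suppress=True,precision=1)
c=cams.calibration("scene")
for n,u,v,z in(("out-left",515,318,88),("out-right",648,283,88),("in-left",343,107,88),("tray nr",692,440,6),("tray nl",460,508,6),("tab top far",405,353,55),("tab top",458,422,50),("scan near",380,245,64),("scan far",220,90,64),("red",407,70,133),("purple",530,92,133),("blue2",487,157,133),("blue near R",572,135,133)):
    print(n,onz(c,(180+u/5-.4,165+v/5-.4),z))
print("oven",onz(c,(190,168),0),onz(c,(350,160),0),"cups",onz(c,(168,222),0),onz(c,(233,342),0), arm.tip_extent if hasattr(arm,'tip_extent') else dir(arm))
print(cams.calibration("wrist"))
E
```

```text
out-left [373.7 328.   88. ]
out-right [358.6 268.4  88. ]
in-left [554.9 285.4  88. ]
tray nr [342.9 252.8   6. ]
tray nl [369.4 360.6   6. ]
tab top far [418.  352.1  55. ]
tab top [371.9 359.4  50. ]
scan near [479.8 319.7  64. ]
scan far [639.3 301.3  64. ]
red [501.6 286.8 133. ]
purple [452.6 256.1 133. ]
blue2 [422.4 304.1 133. ]
blue near R [413.7 264.8 133. ]
oven [862.8 275.9   0. ] [ 609.4 -119.2    0. ] cups [658.9 454.2   0. ] [254.9 536.9   0. ] 72.6
{'K': array([[291.9,   0. , 253.9],
       [  0. , 291.9, 188.3],
       [  0. ,   0. ,   1. ]]), 'rvec': array([-2.3,  1.8,  0.2]), 'tvec': array([-649.3,  -36. ,  377.1])}
```

{"fn": "jog_arm", "kwargs": {
  "rows": [
    {"roll": -0.0752},
    {"roll": -0.0752},
    {"roll": -0.0752},
    {"roll": -0.0752},
    {"roll": -0.0752}
  ],
  "hand": -1
}}

```text
invalid input
```

{"fn": "jog_arm", "kwargs": {
  "rows": [
    {"roll": -0.0752},
    {"roll": -0.0752},
    {"roll": -0.0752},
    {"roll": -0.0752}
  ]
}}

```text
invalid input
```

{"fn": "jog_arm", "kwargs": {
  "rows": [
    {"dx": 0, "dy": 0, "dz": 0, "roll": -0.075},
    {"dx": 0, "dy": 0, "dz": 0, "roll": -0.075},
    {"dx": 0, "dy": 0, "dz": 0, "roll": -0.075},
    {"dx": 0, "dy": 0, "dz": 0, "roll": -0.075},
    {"dx": 0, "dy": 0, "dz": 0, "roll": -0.075}
  ],
  "hand": -1
}}

```text
t: 0.52
ee_pos: [172.5, -626.4, 303.4]
tcp_rot: [0.908, 0.419, 0.0, -0.001]
force: [-0.0, 0.1, 0.3]
grip_width: 25.5
grip_force: 0.0
```

{"fn": "jog_arm", "kwargs": {
  "rows": [
    {"dx": 0, "dy": 0, "dz": 0, "roll": -0.075},
    {"dx": 0, "dy": 0, "dz": 0, "roll": -0.075},
    {"dx": 0, "dy": 0, "dz": 0, "roll": -0.075},
    {"dx": 0, "dy": 0, "dz": 0, "roll": -0.075},
    {"dx": 0, "dy": 0, "dz": 0, "roll": 0}
  ]
}}

```text
t: 0.93
ee_pos: [172.4, -626.5, 303.3]
tcp_rot: [0.786, 0.618, 0.0, -0.0]
force: [-0.2, -0.5, 0.1]
grip_width: -0.1
grip_force: 0.0
```

{"fn": "jog_arm", "kwargs": {
  "rows": [
    {"dx": 0.176, "dy": -0.065, "dz": 0, "roll": 0},
    {"dx": 0.176, "dy": -0.065, "dz": 0, "roll": 0},
    {"dx": 0.176, "dy": -0.065, "dz": 0, "roll": 0},
    {"dx": 0.176, "dy": -0.065, "dz": 0, "roll": 0},
    {"dx": 0.176, "dy": -0.065, "dz": 0, "roll": 0}
  ]
}}

```text
t: 1.35
ee_pos: [151.2, -438.2, 303.7]
tcp_rot: [0.789, 0.615, 0.0, -0.0]
force: [1.1, 0.1, -0.4]
grip_width: -0.1
grip_force: 0.0
```

{"fn": "jog_arm", "kwargs": {
  "rows": [
    {"dx": 0.15, "dy": 0.14, "dz": 0, "roll": 0},
    {"dx": 0.15, "dy": 0.14, "dz": 0, "roll": 0},
    {"dx": 0.15, "dy": 0.14, "dz": 0, "roll": 0},
    {"dx": 0.15, "dy": 0.14, "dz": 0, "roll": 0},
    {"dx": 0.15, "dy": 0.14, "dz": 0, "roll": 0}
  ]
}}

```text
t: 1.77
ee_pos: [324.7, -326.8, 304.1]
tcp_rot: [0.789, 0.615, -0.0, 0.0]
force: [0.3, -0.9, -0.2]
grip_width: -0.3
grip_force: 0.0
```

{"fn": "jog_arm", "kwargs": {
  "rows": [
    {"dx": 0.19, "dy": 0.042, "dz": 0, "roll": 0},
    {"dx": 0.19, "dy": 0.042, "dz": 0, "roll": 0},
    {"dx": 0.19, "dy": 0.042, "dz": 0, "roll": 0},
    {"dx": 0.19, "dy": 0.042, "dz": 0, "roll": 0},
    {"dx": 0.19, "dy": 0.042, "dz": 0, "roll": 0}
  ]
}}

```text
t: 2.18
ee_pos: [410.2, -151.9, 303.9]
tcp_rot: [0.788, 0.615, 0.0, 0.0]
force: [0.8, 0.1, -0.2]
grip_width: 0.2
grip_force: 0.0
```

{"fn": "jog_arm", "kwargs": {
  "rows": [
    {"dx": 0.19, "dy": 0.042, "dz": 0, "roll": 0},
    {"dx": 0.19, "dy": 0.042, "dz": 0, "roll": 0},
    {"dx": 0.17, "dy": -0.04, "dz": 0, "roll": 0},
    {"dx": 0.17, "dy": -0.04, "dz": 0, "roll": 0},
    {"dx": 0.17, "dy": -0.04, "dz": 0, "roll": 0}
  ]
}}

```text
t: 2.6
ee_pos: [445.2, 22.6, 303.8]
tcp_rot: [0.788, 0.615, -0.0, -0.0]
force: [0.6, -0.6, -0.9]
grip_width: -0.2
grip_force: 0.0
```

{"fn": "jog_arm", "kwargs": {
  "rows": [
    {"dx": 0.18, "dy": -0.09, "dz": 0, "roll": 0},
    {"dx": 0.18, "dy": -0.09, "dz": 0, "roll": 0},
    {"dx": 0.18, "dy": -0.09, "dz": 0, "roll": 0},
    {"dx": 0.18, "dy": -0.09, "dz": 0, "roll": 0},
    {"dx": 0.18, "dy": -0.09, "dz": 0, "roll": 0}
  ]
}}

```text
t: 3.02
ee_pos: [400.3, 218.8, 304.0]
tcp_rot: [0.788, 0.615, 0.0, 0.0]
force: [0.9, 1.0, 0.9]
grip_width: -0.4
grip_force: 0.0
```

```bash
python3 - <<'E'
from h import *
np.set_printoptions(suppress=True,precision=3)
s=read_state(); print(s["ee_pos"],s["tcp_rot"],s["joints"])
c=cams.calibration("wrist"); im=cams.get_image("wrist"); cv2.imwrite("pics/w1.png",im[:,:,::-1])
np.savez("w1.npz",**c); print(ray(c,(256,192)))
E
```

```text
[400.286 218.838 303.954] [0.788 0.615 0.    0.   ] [-0.244  0.379 -0.427  2.026  0.22   0.779 -1.048]
(array([416.097, 284.31 , 373.112]), array([-0.062, -0.274, -0.96 ]))
```

View pics/w1.png

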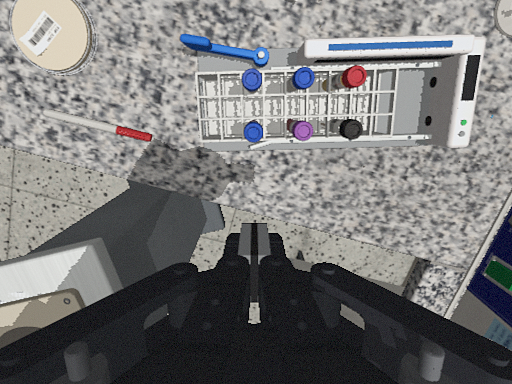

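The wrist view shows red cap (355,75), hinge boss (261,56), gate tab about (195,42), rack outer end at u≈198 (v 73–140), and scan bar v≈47. Near-cap blues are at (252,79) and (253,131).

```bash
python3 - <<'E'
from h import *
np.set_printoptions(suppress=True,precision=1)
c=dict(np.load("w1.npz")); im=cv2.imread("pics/w1.png"); h=cv2.cvtColor(im,cv2.COLOR_BGR2HSV)
P={}
for nm,m in(("red",cv2.inRange(h,(0,130,60),(8,255,255))|cv2.inRange(h,(172,130,60),(180,255,255))),("blue",cv2.inRange(h,(95,130,50),(125,255,255)))):
    n,l,st,ce=cv2.connectedComponentsWithStats(m[:170])
    for i in range(1,n):
        if st[i,4]>60: print(nm,ce[i],st[i],"z131",onz(c,ce[i],131),"z45",onz(c,ce[i],45))
hin=onz(c,(261,55),40)
tabm=cv2.inRange(h,(95,130,50),(125,255,255))[30:60,175:215]
ys,xs=np.nonzero(tabm); print("tab px",xs.min()+175,xs.max()+175,ys.min()+30,ys.max()+30)
tab=onz(c,(195,43),55)
r=[onz(c,p,88) for p in((197,73),(201,139))]
bl=onz(c,(253,79),131);rd=onz(c,(355,75),131)
for n,v in(("hinge",hin),("tab",tab),("outL",r[0]),("outR",r[1]),("stripL",onz(c,(328,47),64)),("stripR",onz(c,(452,44),64))): print(n,v)
def bay(a,hin):
    a=np.radians(a);ex=np.array([np.cos(a),np.sin(a)]);ey=np.array([-ex[1],ex[0]]);return ex,ey,hin[:2]+104.5*ex-53*ey
for w in(tab-hin,r[1]-r[0],onz(c,(452,44),64)-onz(c,(328,47),64),rd-bl): print(np.degrees(np.arctan2(w[1],w[0])),np.linalg.norm(w[:2]))
for a in(-13,-14):
    ex,ey,o=bay(a,hin)
    print(a,"origin",o,*[(n,np.array([(q[:2]-o)@ex,(q[:2]-o)@ey])) for n,q in(("tab",tab),("outL",r[0]),("outR",r[1]),("red",rd),("bl",bl),("stopface",onz(c,(462,60),56)))])
E
```

```text
red [353.9  76.4] [342  65  25  23 419] z131 [496.8 287.5 131. ] z45 [525.4 288.7  45. ]
red [133.5 133.3] [116 126  36  15 273] z131 [315.1 288.  131. ] z45 [279.3 289.4  45. ]
blue [223.5  48.7] [180  34  89  33 980] z131 [403.8 331.2 131. ] z45 [399.4 347.8  45. ]
blue [389.9  45. ] [329  41 123   9 692] z131 [526.7 303.  131. ] z45 [565.9 309.6  45. ]
blue [303.1  77.9] [293  67  22  22 371] z131 [458.2 296.1 131. ] z45 [473.2 300.3  45. ]
blue [251.6  79.4] [242  69  20  22 343] z131 [419.1 304.7 131. ] z45 [420.2 312.   45. ]
blue [253.1 131.6] [244 122  19  20 304] z131 [410.5 265.6 131. ] z45 [408.5 258.9  45. ]
tab px 180 214 34 52
hinge [435.7 333.4  40. ]
tab [373.8 357.8  55. ]
outL [372.6 325.8  88. ]
outR [358.8 267.6  88. ]
stripL [498.9 321.   64. ]
stripR [615.5 294.5  64. ]
158.47497916270197 66.53260237321436
-103.35764323973854 59.78982728851699
-12.810807255336945 119.52600267567881
-11.96330019322216 79.27604384025655
-13 origin [525.6 258.2] ('tab', array([-170.3,   62.9])) ('outL', array([-164.3,   31.4])) ('outR', array([-164.7,  -28.4])) ('red', array([-33.9,  23.1])) ('bl', array([-113.2,   21.6])) ('stopface', array([96.8, 42.1]))
-14 origin [524.3 256.7] ('tab', array([-170.5,   61.7])) ('outL', array([-163.9,   30.4])) ('outR', array([-163.2,  -29.4])) ('red', array([-33.4,  24.3])) ('bl', array([-112.6,   21.5])) ('stopface', array([96.9, 45.6]))
```

{"fn": "jog_arm", "kwargs": {
  "rows": [
    {"dx": 0, "dy": 0, "dz": 0, "roll": -0.011},
    {"dx": 0.111, "dy": -0.15, "dz": 0, "roll": 0},
    {"dx": 0.111, "dy": -0.15, "dz": 0, "roll": 0},
    {"dx": 0.111, "dy": -0.15, "dz": 0, "roll": 0},
    {"dx": 0, "dy": 0, "dz": 0, "roll": 0}
  ]
}}

```text
t: 3.48
ee_pos: [323.7, 306.9, 304.4]
tcp_rot: [0.78, 0.626, 0.001, -0.002]
force: [0.5, 0.6, 1.2]
grip_width: -0.3
grip_force: 0.0
```

{"fn": "jog_arm", "kwargs": {
  "rows": [
    {"dx": 0, "dy": 0, "dz": 0.2, "roll": 0},
    {"dx": 0, "dy": 0, "dz": 0.2, "roll": 0},
    {"dx": 0, "dy": 0, "dz": 0.2, "roll": 0},
    {"dx": 0, "dy": 0, "dz": 0.2, "roll": 0},
    {"dx": 0, "dy": 0, "dz": 0, "roll": 0}
  ]
}}

```text
t: 3.9
ee_pos: [325.9, 298.0, 137.2]
tcp_rot: [0.783, 0.622, -0.008, 0.001]
force: [-1.1, -1.4, -0.7]
grip_width: -0.3
grip_force: 0.0
```

```bash
cat >> h.py <<'E'
a=np.radians(-13); EX=np.array([np.cos(a),np.sin(a)]); EY=np.array([-EX[1],EX[0]]); O=np.array([525.6,258.2])
def bay(p): q=np.array(p[:2])-O; return np.array([q@EX,q@EY])
def where():
    s=read_state(); q=s["tcp_rot"]; print("t",round(s["t"],2),"bay",bay(s["ee_pos"]).round(1),"tip z",round(s["ee_pos"][2]-72.6,1),"bayang",round(np.degrees(2*np.arctan2(q[1],q[0]))-90,2),"F bay",(EX@s["force"][:2]).round(1),(EY@s["force"][:2]).round(1),s["force"][2].round(1))
E
python3 -c "
from h import *
where()
cv2.imwrite('pics/s2.png',cv2.resize(cams.get_image('scene')[150:290,180:360,::-1],None,fx=4,fy=4))"
```

```text
t 3.9 bay [-203.5   -6.1] tip z 64.6 bayang -13.01 F bay -0.8 -1.6 -0.7
```

View pics/s2.png

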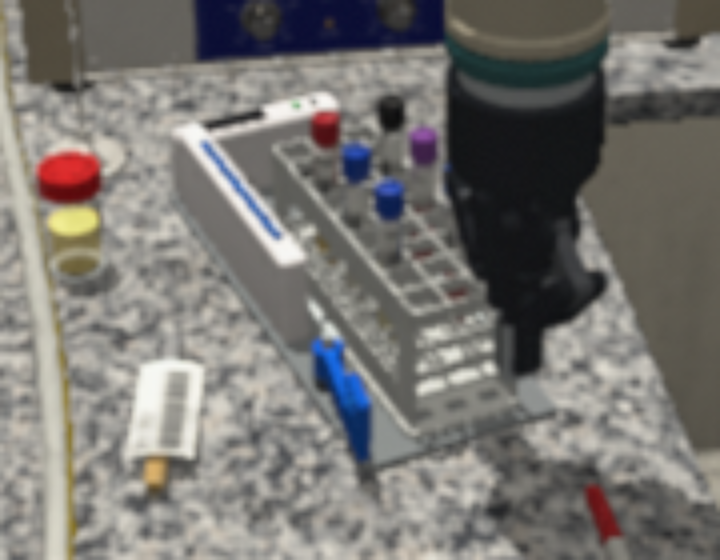

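The picture shows fingertips at about (525,365) in the crop, just beyond the rack's outer end with the gate clear. I'll check this against the projection.

```bash
python3 -c "
from h import *
c=cams.calibration('scene'); print((proj(c,[[325.9,298,65],[*(O-164.5*EX),88],[*(O-164.5*EX),43]])-[180,150])*4)"
```

```text
[[514.45919969 371.10234092]
 [469.5943735  297.33304258]
 [467.5503951  366.05563047]]
```

{"fn": "jog_arm", "kwargs": {
  "rows": [
    {"dx": 0.03, "dy": 0, "dz": -0.02, "roll": 0},
    {"dx": 0, "dy": 0.04, "dz": 0, "roll": 0},
    {"dx": 0, "dy": 0.04, "dz": 0, "roll": 0},
    {"dx": 0, "dy": 0.02, "dz": 0, "roll": 0},
    {"dx": 0, "dy": 0.02, "dz": 0, "roll": 0}
  ]
}}

```text
t: 4.37
ee_pos: [354.2, 303.0, 149.9]
tcp_rot: [0.782, 0.623, 0.002, -0.0]
force: [-7.5, 1.7, 13.2]
grip_width: -0.3
grip_force: 6.3
```

{"fn": "jog_arm", "kwargs": {
  "rows": [
    {"dx": 0, "dy": 0.04, "dz": 0, "roll": 0},
    {"dx": 0, "dy": 0.04, "dz": 0, "roll": 0},
    {"dx": 0, "dy": 0.04, "dz": 0, "roll": 0},
    {"dx": 0, "dy": 0.04, "dz": 0, "roll": 0},
    {"dx": 0, "dy": 0.04, "dz": 0, "roll": 0}
  ]
}}

```text
t: 4.78
ee_pos: [390.3, 295.2, 149.9]
tcp_rot: [0.781, 0.624, 0.001, -0.001]
force: [-9.3, 3.0, 14.9]
grip_width: -0.1
grip_force: 7.2
```

```bash
python3 -c "
from h import *
where()"
```

```text
t 4.78 bay [-140.1    5.6] tip z 77.3 bayang -12.74 F bay -9.8 0.8 14.9
```

```bash
python3 -c "
from h import *
where()
A=cams.get_image('scene')[150:270,180:340,::-1];B=cams.get_image('side')[150:270,180:340,::-1]
cv2.imwrite('pics/s3.png',np.hstack([cv2.resize(x,None,fx=2.5,fy=2.5,interpolation=2) for x in (A,B)]))
where()"
```

```text
t 4.78 bay [-140.1    5.6] tip z 77.3 bayang -12.74 F bay -9.8 0.8 14.9
t 4.88 bay [-138.5    5.5] tip z 77.2 bayang -12.87 F bay -3.6 1.0 7.2
```

View pics/s3.png

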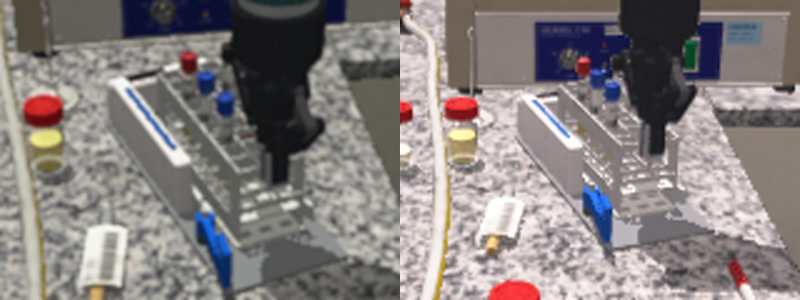

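```bash
python3 -c "
from h import *
where()
im=cams.get_image('scene')[175:255,240:340,::-1]
cv2.imwrite('pics/s4.png',cv2.resize(im,None,fx=7,fy=7,interpolation=2))
c=cams.calibration('scene');s=read_state();t=s['ee_pos'][:2]
print((proj(c,[[*t,77],[*(t+14*EX),88],[*(t+14*EX+31*EY),88],[*(t+14*EX-31*EY),88]])-[240,175])*7)"
```

```text
t 4.88 bay [-138.5    5.5] tip z 77.2 bayang -12.87 F bay -3.6 1.0 7.2
[[345.52445452 334.27238777]
 [325.47572376 280.93293719]
 [233.73767931 305.64365144]
 [415.43908357 256.70025499]]
```

View pics/s4.png

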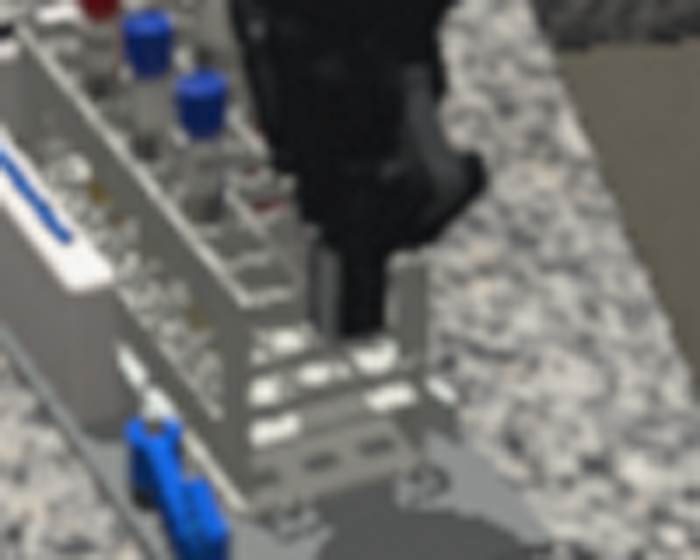

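The picture shows the fingers in front of the outer wall, whose top corners at (245,305) and (420,255) match the prediction. I'll back off to relieve the vertical force, lower slightly, then push on.

{"fn": "jog_arm", "kwargs": {
  "rows": [
    {"dx": -0.025, "dy": -0.05, "dz": 0, "roll": 0},
    {"dx": 0, "dy": 0, "dz": 0, "roll": 0},
    {"dx": 0, "dy": 0, "dz": 0, "roll": 0},
    {"dx": 0, "dy": 0, "dz": 0, "roll": 0}
  ]
}}

```text
t: 5.27
ee_pos: [381.9, 291.0, 148.4]
tcp_rot: [0.782, 0.623, 0.001, 0.0]
force: [1.1, -0.2, 0.7]
grip_width: -0.1
grip_force: 0.0
```

```bash
python3 -c "
from h import *
where()"
```

```text
t 5.27 bay [-147.4   -0.3] tip z 75.8 bayang -12.89 F bay 1.2 0.1 0.7
```

{"fn": "jog_arm", "kwargs": {
  "rows": [
    {"dx": 0, "dy": 0, "dz": 0.04, "roll": 0},
    {"dx": 0, "dy": 0, "dz": 0, "roll": 0},
    {"dx": 0, "dy": 0, "dz": 0, "roll": 0},
    {"dx": 0, "dy": 0.02, "dz": 0, "roll": 0},
    {"dx": 0, "dy": 0.02, "dz": 0, "roll": 0}
  ]
}}

```text
t: 5.68
ee_pos: [389.1, 289.3, 139.8]
tcp_rot: [0.782, 0.624, -0.0, 0.0]
force: [0.1, -0.7, -1.4]
grip_width: 0.3
grip_force: 0.0
```

{"fn": "jog_arm", "kwargs": {
  "rows": [
    {"dx": 0, "dy": 0.02, "dz": 0, "roll": 0},
    {"dx": 0, "dy": 0.02, "dz": 0, "roll": 0},
    {"dx": 0, "dy": 0.02, "dz": 0, "roll": 0},
    {"dx": 0, "dy": 0.02, "dz": 0, "roll": 0},
    {"dx": 0, "dy": 0.02, "dz": 0, "roll": 0}
  ]
}}

```text
t: 6.1
ee_pos: [408.8, 284.7, 139.9]
tcp_rot: [0.782, 0.623, -0.0, 0.0]
force: [-0.8, 0.1, -1.6]
grip_width: 0.2
grip_force: 0.6
```

```bash
python3 -c "
from h import *
where()"
```

```text
t 6.1 bay [-119.8   -0.5] tip z 67.3 bayang -12.87 F bay -0.8 -0.1 -1.6
```

{"fn": "jog_arm", "kwargs": {
  "rows": [
    {"dx": 0, "dy": 0.01, "dz": 0, "roll": 0},
    {"dx": 0, "dy": 0.01, "dz": 0, "roll": 0},
    {"dx": 0, "dy": 0.01, "dz": 0, "roll": 0},
    {"dx": 0, "dy": 0.01, "dz": 0, "roll": 0},
    {"dx": 0, "dy": 0.01, "dz": 0, "roll": 0}
  ]
}}

```text
t: 6.52
ee_pos: [418.2, 282.6, 139.9]
tcp_rot: [0.782, 0.624, -0.0, 0.0]
force: [-1.5, 0.2, -0.4]
grip_width: 0.4
grip_force: 0.5
```

{"fn": "jog_arm", "kwargs": {
  "rows": [
    {"dx": 0, "dy": 0.005, "dz": 0, "roll": 0},
    {"dx": 0, "dy": 0.005, "dz": 0, "roll": 0},
    {"dx": 0, "dy": 0.005, "dz": 0, "roll": 0},
    {"dx": 0, "dy": 0, "dz": 0, "roll": 0}
  ]
}}

```text
t: 6.85
ee_pos: [421.2, 281.9, 139.9]
tcp_rot: [0.782, 0.623, 0.0, 0.0]
force: [-1.0, -0.3, -0.7]
grip_width: 0.0
grip_force: 0.2
```

```bash
python3 -c "
from h import *
where()"
```

```text
t 6.85 bay [-107.    -0.4] tip z 67.3 bayang -12.87 F bay -0.9 -0.5 -0.7
```

Not at the stop yet, so I'll continue in 1 mm steps and watch the force.

{"fn": "jog_arm", "kwargs": {
  "rows": [
    {"dx": 0, "dy": 0.005, "dz": 0, "roll": 0},
    {"dx": 0, "dy": 0.005, "dz": 0, "roll": 0},
    {"dx": 0, "dy": 0, "dz": 0, "roll": 0}
  ]
}}

```text
t: 7.1
ee_pos: [422.7, 281.5, 139.9]
tcp_rot: [0.782, 0.624, -0.0, -0.0]
force: [-2.1, -0.6, 0.7]
grip_width: 0.0
grip_force: 1.2
```

{"fn": "jog_arm", "kwargs": {
  "rows": [
    {"dx": 0, "dy": 0.005, "dz": 0, "roll": 0},
    {"dx": 0, "dy": 0.005, "dz": 0, "roll": 0},
    {"dx": 0, "dy": 0, "dz": 0, "roll": 0}
  ]
}}

```text
t: 7.35
ee_pos: [422.9, 281.4, 139.9]
tcp_rot: [0.781, 0.624, -0.001, -0.001]
force: [-6.7, 1.7, 2.5]
grip_width: 0.1
grip_force: 3.6
```

{"fn": "jog_arm", "kwargs": {
  "rows": [
    {"dx": 0, "dy": 0.005, "dz": 0, "roll": 0},
    {"dx": 0, "dy": 0, "dz": 0, "roll": 0},
    {"dx": 0, "dy": 0, "dz": 0, "roll": 0}
  ]
}}

```text
t: 7.6
ee_pos: [423.1, 281.4, 139.9]
tcp_rot: [0.781, 0.624, -0.002, -0.001]
force: [-8.8, 1.1, 5.8]
grip_width: -0.4
grip_force: 4.7
```

Rack is home: it stopped moving and the force rose to 9 N. Now I'll back off, rise, and go round to the gate.

{"fn": "jog_arm", "kwargs": {
  "rows": [
    {"dx": 0, "dy": -0.1, "dz": 0, "roll": 0},
    {"dx": 0, "dy": -0.1, "dz": 0, "roll": 0},
    {"dx": 0, "dy": 0, "dz": -0.1, "roll": 0},
    {"dx": 0.12, "dy": -0.07, "dz": -0.03, "roll": 0},
    {"dx": 0.18, "dy": -0.04, "dz": 0, "roll": 0}
  ]
}}

```text
t: 8.02
ee_pos: [379.3, 350.7, 167.3]
tcp_rot: [0.783, 0.622, -0.0, 0.002]
force: [0.5, 0.6, 0.1]
grip_width: 0.0
grip_force: 0.0
```

{"fn": "jog_arm", "kwargs": {
  "rows": [
    {"dx": 0.18, "dy": -0.02, "dz": 0, "roll": 0},
    {"dx": 0, "dy": 0, "dz": 0, "roll": 0},
    {"dx": 0, "dy": 0, "dz": 0, "roll": 0}
  ]
}}

```text
t: 8.27
ee_pos: [383.2, 391.7, 166.3]
tcp_rot: [0.781, 0.624, 0.002, -0.001]
force: [0.4, -0.6, -0.6]
grip_width: 0.1
grip_force: 0.0
```

```bash
python3 -c "
from h import *
where()
c=cams.calibration('wrist'); im=cams.get_image('wrist')[:,:,::-1]; cv2.imwrite('pics/w2.png',im)
h=cv2.cvtColor(im,cv2.COLOR_BGR2HSV)
for nm,m in(('blue',cv2.inRange(h,(95,130,50),(125,255,255))),('red',cv2.inRange(h,(0,130,60),(8,255,255))|cv2.inRange(h,(172,130,60),(180,255,255)))):
    n,l,st,ce=cv2.connectedComponentsWithStats(m)
    for i in range(1,n):
        if st[i,4]>60: print(nm,ce[i].round(1),st[i],'z131',bay(onz(c,ce[i],131)).round(1),'z55',bay(onz(c,ce[i],55)).round(1))
"
```

```text
t 8.27 bay [-168.8   98. ] tip z 93.7 bayang -12.71 F bay 0.5 -0.5 -0.6
blue [314.9 247.2] [ 279  234   70   32 1108] z131 [-145.5  112.4] z55 [-127.9   74.1]
blue [479.1 278.7] [448 275  64   8 443] z131 [-78.   98.7] z55 [-11.2  50.4]
red [ 2.6 40.6] [  0  18   8  45 240] z131 [-252.   185.9] z55 [-311.6  200.9]
red [151.1 320.3] [144 315  19  13 138] z131 [-213.1   77.9] z55 [-244.5   14.5]
```

View pics/w2.png

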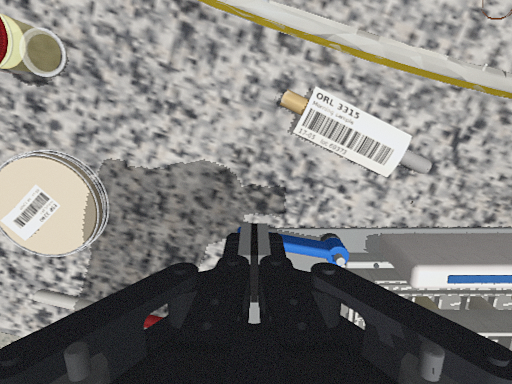

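The wrist view shows the gate at (315,247) just beyond the fingers on the lane side, with the swab at (350,130) well clear. I'll lower and sweep the gate.

{"fn": "jog_arm", "kwargs": {
  "rows": [
    {"dx": 0, "dy": 0, "dz": 0.13, "roll": 0},
    {"dx": 0, "dy": 0, "dz": 0.13, "roll": 0},
    {"dx": 0, "dy": 0, "dz": 0, "roll": 0},
    {"dx": -0.05, "dy": 0, "dz": 0, "roll": 0},
    {"dx": -0.05, "dy": 0, "dz": 0, "roll": 0}
  ]
}}

```text
t: 8.73
ee_pos: [378.7, 369.0, 114.7]
tcp_rot: [0.782, 0.623, 0.001, -0.0]
force: [0.1, 1.1, 0.0]
grip_width: 0.1
grip_force: 0.5
```

{"fn": "jog_arm", "kwargs": {
  "rows": [
    {"dx": -0.05, "dy": -0.015, "dz": 0, "roll": 0},
    {"dx": -0.05, "dy": -0.01, "dz": 0, "roll": 0},
    {"dx": -0.045, "dy": 0, "dz": 0, "roll": 0},
    {"dx": -0.045, "dy": 0, "dz": 0, "roll": 0},
    {"dx": 0, "dy": 0, "dz": 0, "roll": 0}
  ]
}}

```text
t: 9.15
ee_pos: [365.1, 330.9, 114.7]
tcp_rot: [0.782, 0.623, -0.001, 0.001]
force: [0.5, -1.0, 0.6]
grip_width: 0.4
grip_force: 0.0
```

```bash
python3 -c "
from h import *
where()"
```

```text
t 9.15 bay [-172.7   34.7] tip z 42.1 bayang -12.97 F bay 0.7 -0.9 0.6
```

{"fn": "jog_arm", "kwargs": {
  "rows": [
    {"dx": -0.035, "dy": 0.01, "dz": 0, "roll": 0},
    {"dx": -0.035, "dy": 0.015, "dz": 0, "roll": 0},
    {"dx": -0.045, "dy": 0.03, "dz": 0, "roll": 0},
    {"dx": -0.045, "dy": 0.035, "dz": 0, "roll": 0},
    {"dx": -0.03, "dy": 0.045, "dz": 0, "roll": 0}
  ]
}}

```text
t: 9.57
ee_pos: [382.9, 289.0, 113.8]
tcp_rot: [0.782, 0.623, -0.001, 0.0]
force: [-0.7, 0.7, 0.1]
grip_width: 0.2
grip_force: 0.5
```

{"fn": "jog_arm", "kwargs": {
  "rows": [
    {"dx": -0.03, "dy": 0.045, "dz": 0, "roll": 0},
    {"dx": -0.013, "dy": 0.02, "dz": 0, "roll": 0},
    {"dx": -0.013, "dy": 0.02, "dz": 0, "roll": 0},
    {"dx": 0, "dy": 0, "dz": 0, "roll": 0}
  ]
}}

```text
t: 9.9
ee_pos: [397.8, 274.5, 113.7]
tcp_rot: [0.782, 0.623, -0.0, 0.0]
force: [-0.6, 0.3, -0.4]
grip_width: -0.0
grip_force: 0.0
```

```bash
python3 -c "
from h import *
where()
im=cams.get_image('scene')[165:275,220:350,::-1]
cv2.imwrite('pics/s5.png',cv2.resize(im,None,fx=5,fy=5,interpolation=2))"
```

```text
t 9.9 bay [-128.2  -12.9] tip z 41.1 bayang -12.98 F bay -0.6 0.1 -0.4
```

View pics/s5.png

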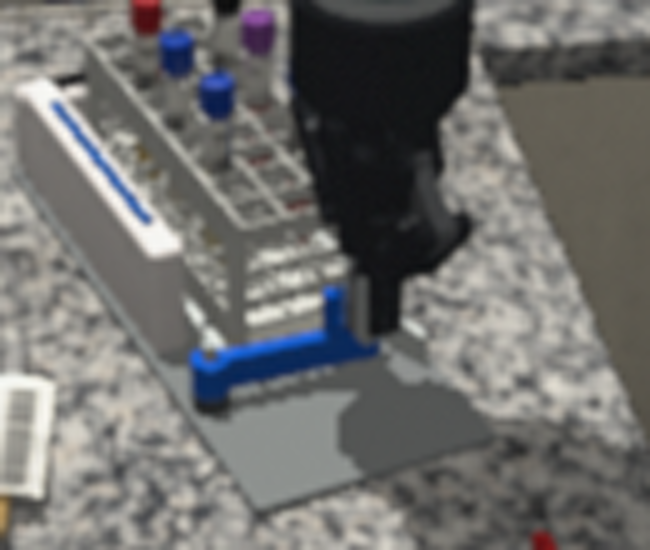

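The gate is nearly across (hinge (210,375), tab (335,315), fingers at (380,320)). I'll nudge it on in small steps until the stop is felt.

{"fn": "jog_arm", "kwargs": {
  "rows": [
    {"dx": -0.004, "dy": 0.015, "dz": 0, "roll": 0},
    {"dx": -0.004, "dy": 0.015, "dz": 0, "roll": 0},
    {"dx": 0, "dy": 0, "dz": 0, "roll": 0}
  ]
}}

```text
t: 10.2
ee_pos: [402.8, 273.1, 113.9]
tcp_rot: [0.782, 0.624, 0.0, 0.0]
force: [-0.3, 0.1, 0.9]
grip_width: 0.2
grip_force: 0.0
```

{"fn": "jog_arm", "kwargs": {
  "rows": [
    {"dx": 0, "dy": 0.005, "dz": 0, "roll": 0},
    {"dx": 0, "dy": 0.005, "dz": 0, "roll": 0},
    {"dx": 0, "dy": 0, "dz": 0, "roll": 0}
  ]
}}

```text
t: 10.45
ee_pos: [403.2, 272.8, 113.8]
tcp_rot: [0.781, 0.624, -0.001, -0.0]
force: [-4.3, 0.9, 1.4]
grip_width: -0.3
grip_force: 0.1
```

{"fn": "jog_arm", "kwargs": {
  "rows": [
    {"dx": 0, "dy": 0.005, "dz": 0, "roll": 0},
    {"dx": 0, "dy": 0.005, "dz": 0, "roll": 0},
    {"dx": 0, "dy": 0, "dz": 0, "roll": 0}
  ]
}}

```text
t: 10.7
ee_pos: [403.4, 272.6, 113.8]
tcp_rot: [0.781, 0.624, -0.002, -0.001]
force: [-8.6, 1.6, 5.1]
grip_width: -0.1
grip_force: 0.2
```

```bash
python3 -c "
from h import *
where()"
```

```text
t 10.7 bay [-122.3  -13.5] tip z 41.2 bayang -12.73 F bay -8.8 -0.4 5.1
```

Gate is at its stop (9 N, position as predicted). I'll back off, rise, and go for a look at the red cap.

{"fn": "jog_arm", "kwargs": {
  "rows": [
    {"dx": 0, "dy": -0.1, "dz": 0, "roll": 0},
    {"dx": 0, "dy": -0.1, "dz": 0, "roll": 0},
    {"dx": 0, "dy": 0, "dz": -0.2, "roll": 0},
    {"dx": 0, "dy": 0, "dz": -0.2, "roll": 0},
    {"dx": 0, "dy": 0, "dz": -0.2, "roll": 0}
  ]
}}

```text
t: 11.12
ee_pos: [366.7, 281.1, 234.9]
tcp_rot: [0.781, 0.624, -0.001, 0.0]
force: [1.0, -0.2, -0.5]
grip_width: 0.1
grip_force: 0.0
```

{"fn": "jog_arm", "kwargs": {
  "rows": [
    {"dx": 0, "dy": 0, "dz": -0.2, "roll": 0},
    {"dx": 0, "dy": 0, "dz": -0.15, "roll": 0},
    {"dx": -0.055, "dy": 0.19, "dz": 0, "roll": 0},
    {"dx": -0.055, "dy": 0.19, "dz": 0, "roll": 0},
    {"dx": -0.055, "dy": 0.19, "dz": 0, "roll": 0}
  ]
}}

```text
t: 11.53
ee_pos: [472.9, 222.7, 305.3]
tcp_rot: [0.781, 0.624, 0.001, 0.001]
force: [0.4, 0.2, 0.6]
grip_width: 0.1
grip_force: 0.0
```

{"fn": "jog_arm", "kwargs": {
  "rows": [
    {"dx": -0.055, "dy": 0.19, "dz": 0, "roll": 0},
    {"dx": -0.055, "dy": 0.19, "dz": 0, "roll": 0},
    {"dx": 0, "dy": 0, "dz": 0, "roll": 0},
    {"dx": 0, "dy": 0, "dz": 0, "roll": 0},
    {"dx": 0, "dy": 0, "dz": 0, "roll": 0}
  ]
}}

```text
t: 11.95
ee_pos: [540.0, 185.3, 303.6]
tcp_rot: [0.782, 0.623, -0.0, -0.0]
force: [-0.0, 0.7, -0.2]
grip_width: -0.3
grip_force: 0.0
```

```bash
python3 -c "
from h import *
where()
c=cams.calibration('wrist'); im=cams.get_image('wrist')[:,:,::-1]; cv2.imwrite('pics/w3.png',im); print(ray(c,(256,192))[0])
h=cv2.cvtColor(im,cv2.COLOR_BGR2HSV)
for nm,m in(('blue',cv2.inRange(h,(95,130,50),(125,255,255))),('red',cv2.inRange(h,(0,130,60),(8,255,255))|cv2.inRange(h,(172,130,60),(180,255,255)))):
    n,l,st,ce=cv2.connectedComponentsWithStats(m)
    for i in range(1,n):
        if st[i,4]>60: print(nm,ce[i].round(1),st[i],'z131',bay(onz(c,ce[i],131)).round(1),'z40',bay(onz(c,ce[i],40)).round(1))
"
```

```text
t 11.95 bay [ 30.4 -67.8] tip z 231.0 bayang -12.87 F bay -0.2 0.7 -0.2
[554.47928427 251.06789643 372.80900673]
blue [243.4  46.4] [184  43 123   7 692] z131 [21.2 43.6] z40 [18.  60.2]
blue [133.8  57.4] [123  46  21  23 296] z131 [-62.7  35.7] z40 [-97.5  49.3]
blue [218.   77.8] [208  67  21  22 364] z131 [ 1.2 21.2] z40 [-9.5 29.3]
blue [166.7  79.7] [155  69  24  22 395] z131 [-38.8  19.7] z40 [-64.6  27.3]
blue [133.7  84. ] [130  75   9  18 132] z131 [-64.9  16.4] z40 [-100.6   22.8]
blue [135.6 105.4] [131  96  10  20 159] z131 [-65.2   0.4] z40 [-100.9    0.7]
blue [435.7 193.9] [ 367  109  141  191 6751] z131 [186.4 -72.5] z40 [245.3 -99.6]
blue [137.3 124.7] [133 119  10  13 106] z131 [-65.4 -14.7] z40 [-101.2  -20.1]
blue [171.1 130.1] [160 121  23  20 348] z131 [-38.2 -19. ] z40 [-63.8 -25.9]
red [268.2  74.9] [259  64  20  23 358] z131 [40.3 23.4] z40 [44.2 32.4]
red [ 18.  129.3] [  0 122  38  16 301] z131 [-163.1  -18.7] z40 [-235.7  -25.6]
```

View pics/w3.png

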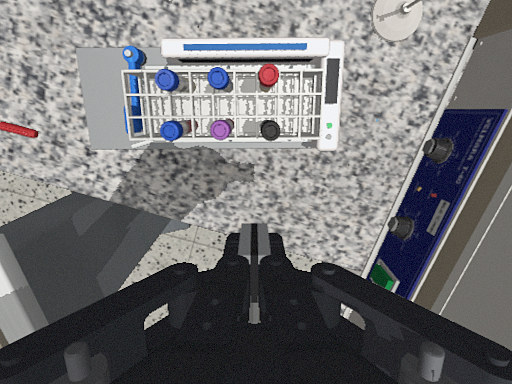

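The view shows the gate straight across the lane at u≈133, the rack against the stop, and the red cap at (268,75), which is bay (40.5, 23). That fits the 71 mm push from the first measurement. I'll move over it.

{"fn": "jog_arm", "kwargs": {
  "rows": [
    {"dx": 0.152, "dy": 0.017, "dz": 0, "roll": 0},
    {"dx": 0.152, "dy": 0.017, "dz": 0, "roll": 0},
    {"dx": 0.152, "dy": 0.017, "dz": 0, "roll": 0},
    {"dx": 0, "dy": 0, "dz": 0.17, "roll": 0},
    {"dx": 0, "dy": 0, "dz": 0.17, "roll": 0}
  ]
}}

```text
t: 12.42
ee_pos: [570.2, 277.0, 237.6]
tcp_rot: [0.78, 0.626, 0.003, -0.0]
force: [0.6, -1.1, -0.8]
grip_width: 0.1
grip_force: 0.0
```

{"fn": "jog_arm", "kwargs": {
  "rows": [
    {"dx": 0, "dy": 0, "dz": 0, "roll": 0},
    {"dx": 0, "dy": 0, "dz": 0, "roll": 0},
    {"dx": 0, "dy": 0, "dz": 0, "roll": 0},
    {"dx": 0, "dy": 0, "dz": 0, "roll": 0}
  ]
}}

```text
t: 12.75
ee_pos: [571.4, 272.6, 238.4]
tcp_rot: [0.782, 0.624, 0.002, 0.0]
force: [0.5, 0.4, -0.2]
grip_width: -0.1
grip_force: 0.0
```

```bash
python3 -c "
from h import *
where()
for n in ('scene','side'):
    c=cams.calibration(n); im=cams.get_image(n)[:,:,::-1]; h=cv2.cvtColor(im,cv2.COLOR_BGR2HSV)
    m=cv2.inRange(h,(0,130,60),(8,255,255))|cv2.inRange(h,(172,130,60),(180,255,255))
    e=read_state()['ee_pos']; p=proj(c,[[*(O+40.5*EX+23*EY),128]])[0]; print(n,'expected',p)
    k,l,st,ce=cv2.connectedComponentsWithStats(m)
    for i in range(1,k):
        if np.hypot(*(ce[i]-p))<25 and st[i,4]>8: print(ce[i],st[i],bay(onz(c,ce[i],128)))
"
```

```text
t 12.75 bay [41.4 24.3] tip z 165.8 bayang -12.85 F bay 0.4 0.6 -0.2
scene expected [248.70791277 166.88474361]
[248.97297297 167.21621622] [247 164   5   8  37] [38.74250281 23.05945806]
side expected [248.77675128 171.20761324]
[248.85714286 172.35714286] [247 170   5   6  28] [30.77575015 26.38022771]
```

{"fn": "jog_arm", "kwargs": {
  "rows": [
    {"dx": -0.005, "dy": -0.004, "dz": 0.013, "roll": 0},
    {"dx": 0, "dy": 0, "dz": 0, "roll": 0},
    {"dx": 0, "dy": 0, "dz": 0, "roll": 0},
    {"dx": 0, "dy": 0, "dz": 0, "roll": 0},
    {"dx": 0, "dy": 0, "dz": 0, "roll": 0}
  ]
}}

```text
t: 13.27
ee_pos: [569.8, 271.0, 233.4]
tcp_rot: [0.782, 0.623, 0.0, -0.0]
force: [-0.5, -0.9, 0.2]
grip_width: 0.2
grip_force: 0.0
```

{"fn": "jog_arm", "kwargs": {
  "rows": [
    {"dx": 0, "dy": 0, "dz": 0, "roll": 0},
    {"dx": 0, "dy": 0, "dz": 0, "roll": 0},
    {"dx": 0, "dy": 0, "dz": 0, "roll": 0},
    {"dx": 0, "dy": 0, "dz": 0, "roll": 0},
    {"dx": 0, "dy": 0, "dz": 0, "roll": 0}
  ]
}}

```text
t: 13.68
ee_pos: [569.7, 271.0, 233.3]
tcp_rot: [0.782, 0.623, -0.0, -0.0]
force: [-0.3, -1.1, -0.0]
grip_width: -0.1
grip_force: 0.0
```

{"fn": "jog_arm", "kwargs": {
  "rows": [
    {"dx": 0, "dy": 0, "dz": 0, "roll": 0},
    {"dx": 0, "dy": 0, "dz": 0, "roll": 0},
    {"dx": 0, "dy": 0, "dz": 0, "roll": 0},
    {"dx": 0, "dy": 0, "dz": 0, "roll": 0},
    {"dx": 0, "dy": 0, "dz": 0, "roll": 0}
  ]
}}

```text
t: 14.1
ee_pos: [569.7, 271.0, 233.3]
tcp_rot: [0.782, 0.623, 0.0, 0.0]
force: [-0.5, -0.3, 0.3]
grip_width: -0.5
grip_force: 0.0
```

{"fn": "jog_arm", "kwargs": {
  "rows": [
    {"dx": 0, "dy": 0, "dz": 0, "roll": 0},
    {"dx": 0, "dy": 0, "dz": 0, "roll": 0},
    {"dx": 0, "dy": 0, "dz": 0, "roll": 0},
    {"dx": 0, "dy": 0, "dz": 0, "roll": 0},
    {"dx": 0, "dy": 0, "dz": 0, "roll": 0}
  ]
}}

```text
t: 14.52
ee_pos: [569.7, 271.0, 233.3]
tcp_rot: [0.782, 0.623, 0.0, 0.0]
force: [0.4, 0.3, 0.2]
grip_width: 0.0
grip_force: 0.0
```

{"fn": "jog_arm", "kwargs": {
  "rows": [
    {"dx": 0, "dy": 0, "dz": 0, "roll": 0},
    {"dx": 0, "dy": 0, "dz": 0, "roll": 0},
    {"dx": 0, "dy": 0, "dz": 0, "roll": 0},
    {"dx": 0, "dy": 0, "dz": 0, "roll": 0},
    {"dx": 0, "dy": 0, "dz": 0, "roll": 0}
  ]
}}

```text
t: 14.93
ee_pos: [569.7, 271.0, 233.3]
tcp_rot: [0.782, 0.623, 0.0, 0.0]
force: [0.1, 1.1, 1.1]
grip_width: 0.1
grip_force: 0.0
```

{"fn": "jog_arm", "kwargs": {
  "rows": [
    {"dx": 0, "dy": 0, "dz": 0, "roll": 0},
    {"dx": 0, "dy": 0, "dz": 0, "roll": 0},
    {"dx": 0, "dy": 0, "dz": 0, "roll": 0},
    {"dx": 0, "dy": 0, "dz": 0, "roll": 0},
    {"dx": 0, "dy": 0, "dz": 0, "roll": 0}
  ]
}}

```text
t: 15.35
ee_pos: [569.7, 271.0, 233.3]
tcp_rot: [0.782, 0.623, 0.0, 0.0]
force: [-0.8, -0.4, 0.6]
grip_width: 0.1
grip_force: 0.0
```

{"fn": "jog_arm", "kwargs": {
  "rows": [
    {"dx": 0, "dy": 0, "dz": 0, "roll": 0},
    {"dx": 0, "dy": 0, "dz": 0, "roll": 0},
    {"dx": 0, "dy": 0, "dz": 0, "roll": 0},
    {"dx": 0, "dy": 0, "dz": 0, "roll": 0},
    {"dx": 0, "dy": 0, "dz": 0, "roll": 0}
  ]
}}

```text
t: 15.77
ee_pos: [569.7, 271.0, 233.3]
tcp_rot: [0.782, 0.623, 0.0, -0.0]
force: [0.3, -0.0, 0.2]
grip_width: 0.1
grip_force: 0.0
```

```bash
python3 -c "
from h import *
from workcell import close_job
where(); print(close_job())"
```

```text
t 15.77 bay [40.1 22.4] tip z 160.7 bayang -12.86 F bay 0.3 0.1 0.2
the job is handed in; nothing more can be done
None
```

The job is handed in at 15.8 s: the rack is home against the stop, the gate is shut behind it, and the fingertips held for about 2.5 s and finished about 28 mm above the red cap's centre; early in the push the tool pressed down on the rack with about 15 N, which I then relieved, and the pictures show no tilt.

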